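# Show the turned test slide to the checkout scanner

## Task

Three clear vegetable-test slides stand on edge in the dark grey rack, and the one that still has to be logged was put in turned end for end: its corner notch is at the opposite end from the notches of the other two. Lift that slide out by its clear part with the fingers off the frosted end, turn its label up and hold the label square in front of the scanner's tilted window, about 130 mm from it, so that it can be read. Finish while still holding it there, out in the air and still, with the other two slides in the rack and the cup, calculator and marker left where they are.

Things in the scene. Friction and masses are not known exactly. Their poses are not given: they have to be found in the camera images.
- slide_turned: the slide to log: clear plate 100 mm long (x), 8 thick (y), 45 high (z) as it stands, 60 g, turned end for end against the other two, in any slot, loose, lifts straight out. Origin: centre of its underside in the rack, 10 mm above the table. +x to the frosted, notched end (frosted x = +20 to +50 mm, rest clear); +z to the notched long edge, up in the rack; +y is the normal of the label face
- slide_turned_notch (a point): inner corner of the square 10 x 10 mm notch cut from the upper corner of the frosted end: slide frame x = +40, y = 0, z = +35 mm. All three slides have it and stand notch up; facing the label with the notch up, the notch is at your left, so the notch tells the frosted end and the label side
- slide_turned_label (a point): centre of the paper label on the turned slide, on the label face: in the slide's frame 34 mm along +x (16 mm from the frosted end's tip), 19 mm along +z, 4 mm along +y. The label is 24 x 24 mm
- slide_b: a slide that is already logged, same shape and axes as the turned one, standing the usual way round; stays in the rack
- slide_c: the other logged slide, same shape and axes, standing the usual way round; stays in the rack
- rack: dark grey slide rack, fixed, at any yaw: board 124 (x) x 150 (y) x 10 mm, three slots along its x at y = -45, 0, +45 mm. Slides stand on the board (tops 55 mm above the table) between posts whose tops are at z = 28 mm, 12 mm long, centred 18 mm either way of the middle; slots 10 mm wide. 37 mm free between neighbouring slides. Origin: centre of its underside
- scanner: checkout scanner on a gooseneck stand, fixed: round black foot 110 mm across, neck to 356 mm height, grey head that looks 45 degrees down over its front. Origin: centre of the foot's underside; front is -x, z up. Window centre at x = -98 mm, z = 292 mm
- scan_head: scanner head, a grey block 50 x 76 x 60 mm with a dark window 36 x 58 mm. Origin: centre of the window. Its +z axis points straight out of the window along the line of sight, 45 degrees down and towards the scanner's front (the robot's side); y is level
- scan_spot (a point): reading point on the line of sight, in the air 130 mm straight out from the centre of the window, 200 mm above the table: the label's centre belongs here, the label face turned squarely to the window (so it leans back 45 degrees, facing up)
- cup: white tea cup, 72 mm across, 62 mm high, bystander. Origin: centre of its underside
- calculator: desk calculator 140 x 95 x 19 mm, bystander, lying on the table below the scanner's line of sight. Origin: centre of its underside
- marker: marker pen 125 x 15 x 16 mm lying on the table, bystander. Origin: near its middle, on its underside
Things that resemble listed ones, but are neither listed nor needed, are in the scene too. Leave any orange look-alike of the slide_turned alone.

How it is judged (in metres and radians):
On the way:
1. the turned slide is lifted clear of the rack, held in the fingers (height (world z) of slide_turned above 0.06 m and contact force between the fingers and slide_turned above 0.5 N and contact force between slide_turned and rack below 0.05 N), for 0.2 s.
At the end, for the whole second after the job is handed in: turned slide held still in the air by its clear part (TCP at most 10 mm past its middle), touching neither rack nor scanner; label centre within 35 mm of the reading point, label up and square to the window within 0.4 rad; other slides moved under 15 mm, cup, calculator, marker under 20 mm (all of step 1 and distance between slide_turned_label and scan_spot below 0.035 m and angle between the y axis of slide_turned and the z axis of scan_head, either way round below 0.4 rad and angle between slide_turned's own y axis and vertical below 1.25 rad and x of the grasp point in the frame of slide_turned below 0.01 m and contact force between slide_turned and scanner below 0.05 N and linear speed of slide_turned below 0.02 m/s and distance of each of slide_b, slide_c from where it was at the start of the episode below 0.015 m and distance of each of cup, calculator, marker from where it was at the start of the episode below 0.02 m); the arm keeps its last pose, push and grip.
It fails at once if one of the other two slides is pulled out or pushed over (distance of any of slide_b, slide_c from where it was at the start of the episode above 0.025 m or angle between any of slide_b, slide_c's own z axis and vertical above 0.5 rad).
It fails at once if the cup is tipped over (angle between cup's own z axis and vertical above 0.6 rad).
It also fails if it takes over 35 s, if anything falls off the work surface, if the arm or the gripper's body presses on something with over 40 N, if the wrist force passes 120 N, or if a joint passes its speed limit or range.

## Robot

A 6-joint arm with a two-finger parallel gripper is mounted at the origin on the work surface. World frame = base frame: x ahead of the robot, y to its left, z up, the work surface at z = 0. Lengths are in mm, angles in rad, forces in N, time in s.
With the tool pointing down it reaches from about 275 to 750 mm from the base axis. Payload 10.2 kg.
Tool frame: the origin (TCP) lies between the finger pads, 19 mm behind the fingertips; this is the grasp point; z points along the fingers, y is the line along which they close (so a half turn about z gives the same grasp; the last joint's range is limited). The gripper opens to 85 mm and grips with 20 to 120 N. Pads are 22 mm wide; open, the fingers measure 114 mm over their backs; the gripper's body (76 mm by 85 mm) begins 54 mm behind the grasp point. The pads swing forward as they close: fully open they stand 13 mm farther back than shut.
Start: joints at [-1.458, 0.313, 1.498, -0, 1.331, -0.223], TCP at [172.988, -495.688, 249.994] pointing down, gripper open.
Joint ranges: [-2.94, 2.94], [-0.97, 2.17], [0.19, 2.56], [-1.23, 4.37], [0.02, 3.11], [-2.88, 2.88]. Speed limits (rad/s): [2.39, 2.39, 3.01, 3.14, 3.14, 3.14].

## Interface

Orientations are given as a unit quaternion [w, x, y, z].
In Python, from rig import * gives the robot as it stands.
- The arm moves only by the tool arm_command, never from a script. Its argument "steps" is a list that holds one entry, the list of rows, each a list of 7 numbers: the opening, from 0 (shut) to 1 (fully open), then the shift along the tool's x, y, z each as a share of 0.05 m, from -1 to 1, then the turn, a rotation vector about the tool's x, y, z each as a share of 0.15 rad, from -1 to 1. A call has 1 to 8 rows; each row shifts and turns the commanded pose from where the row before left it, along the tool's axes as they then stand; what a row does not reach is not made up. A row lasts 1/8 s, in which the tool goes at most 62.5 mm and 10.7 degrees, less where a joint would pass 70% of its speed; a pose out of reach is approached as far as the arm can. A call with a number of a shift or a turn outside -1 to 1 is refused whole. A call with a gripper value outside its range is refused whole. The fingers move at their own pace and stop on an object; "squeeze" is the grip in N (left out, the last holds). Time passes only in rows, so rows that do not move let the fingers close. It gives the time, the measured TCP pose, the force, the opening and the grip force at its end, in the units of the state.
- sense(): the state, without advancing time (a new reading comes with each control period).
- capture(name): name is "scene" or "side" or "wrist"; returns the picture (480x640x3 uint8, red, green, blue); there is no depth.
- get_calibration(name): a dict with "intrinsics" (3x3 intrinsics, pixels), "D" ([k1, k2, p1, p2, k3] as OpenCV has them; the pictures are not rectified), "rvec" (rotation vector, rad) and "tvec" (3), from world to camera coordinates, as OpenCV has them; the wrist camera has in their place "T_tool_cam" (4x4, takes a point from camera to tool coordinates, whose origin is the TCP and whose axes are the flange's). Camera axes: x right, y down, z forward; pixel columns grow to the right and rows downward; lengths in mm; the calibration is good to about 2 mm. A picture is of the moment at which its call begins: read the wrist's pose just before it. get_calibration takes no time and is no camera call.
- finish_job(): hands the job in; it is judged then, once.
The state is a dict: "time_s": time; "joints": joint angles; "dq": joint speeds; "tau": joint torques, N m; "eef_pos": TCP position; "ee_rot": TCP orientation; "force": force on the tool from outside, world axes, zero at the start; "wrist_torque": the same for the moment, N m; "grip_width": opening from 0.0 (shut) to 1.0 (fully open); "grip_force": force on a finger pad.
Only numpy, scipy, OpenCV 4.12 (cv2) and the standard library are available. Lean on these libraries where they do the work, as an engineer would, in place of code of your own. Each camera call takes 0.05 s, during which the arm holds its last target. There are 200 camera calls.

## Working session

There is one attempt and no reset: what is moved stays moved. The work goes in short steps, Python scripts to look and compute and a tool call to move; the robot and the scene stay as the last step left them, time stands still between calls to the robot, and variables do not carry over. Pictures are saved under pics/ and viewed, at most 10 in all, crops included, and the job is handed in when it is done.

Besides the shell and the picture viewer there is one more tool, called as a command line: name --argument value ..., lists and objects as JSON in quotes. arm_command: Moves the arm, as the interface text tells. Its arguments: {"type":"object","properties":{"steps":{"type":"array"},"squeeze":{"type":"number"}},"required":["steps"]}

```bash
mkdir -p pics; ls; python3 - <<'E'
from rig import *
import cv2
s=sense(); print(s)
for n in ["scene","side","wrist"]:
    im=capture(n); cv2.imwrite(f"pics/{n}0.png",im[:,:,::-1]); print(n,get_calibration(n))
E
```

```text
pics
{'time_s': 0.0, 'joints': array([-1.45842714e+00,  3.13446339e-01,  1.49845223e+00,  1.22541284e-05,
        1.33099559e+00, -2.23395518e-01]), 'dq': array([-7.84407833e-05,  1.14536979e-03, -8.68801996e-04,  2.06412188e-03,
        9.18708080e-04,  6.85827875e-04]), 'tau': array([-3.75223590e-04, -4.12266791e+01, -2.59746426e+01, -1.95927628e-04,
        4.17140560e-03,  3.50665528e-05]), 'eef_pos': array([ 172.94908619, -495.44368763,  249.43123277]), 'ee_rot': array([-6.49420047e-04,  9.85940860e-01,  1.67093378e-01,  4.20484137e-05]), 'force': array([-0.47876946, -0.580245  , -0.23088698]), 'wrist_torque': array([-0.01967299,  0.01778579, -0.03111363]), 'grip_force': 0.0, 'grip_width': 0.9964844131607775}
scene {'intrinsics': array([[488.83161611,   0.        , 322.85869231],
       [  0.        , 488.83161611, 240.46871918],
       [  0.        ,   0.        ,   1.        ]]), 'D': array([-0.13260686,  0.        ,  0.        ,  0.        ,  0.        ]), 'rvec': array([ 1.07336243,  2.13131955, -1.24668796]), 'tvec': array([ 381.5310888 ,  -39.46568748, 1417.82873791])}
sid
[... 276 characters left out ...]
3, -2.61101397,  1.13732128]), 'tvec': array([487.05148844, 357.81088003, 831.13769676])}
wrist {'intrinsics': array([[387.12831454,   0.        , 315.82617839],
       [  0.        , 387.12831454, 240.02620339],
       [  0.        ,   0.        ,   1.        ]]), 'D': array([-0.06561908,  0.        ,  0.        ,  0.        ,  0.        ]), 'T_tool_cam': array([[ 1.23906431e-03, -9.49461920e-01, -3.13879798e-01,
         7.96983920e+01],
       [ 9.99999215e-01,  1.11782016e-03,  5.66253912e-04,
         5.08798239e-01],
       [-1.86775361e-04, -3.13880253e-01,  9.49462559e-01,
        -1.23885185e+02],
       [ 0.00000000e+00,  0.00000000e+00,  0.00000000e+00,
         1.00000000e+00]])}
```

View pics/scene0.png

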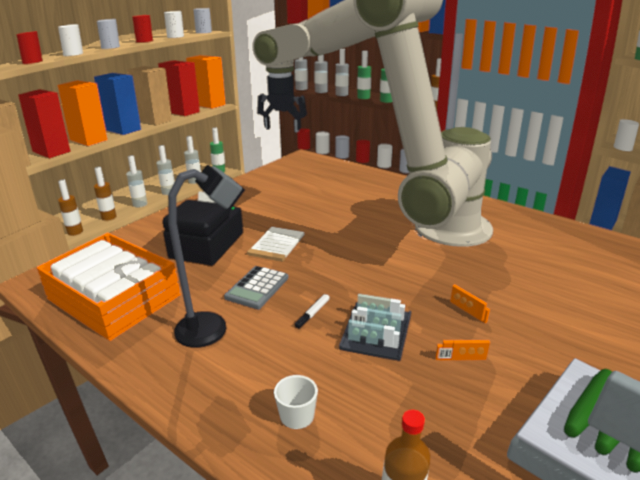

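View pics/side0.png

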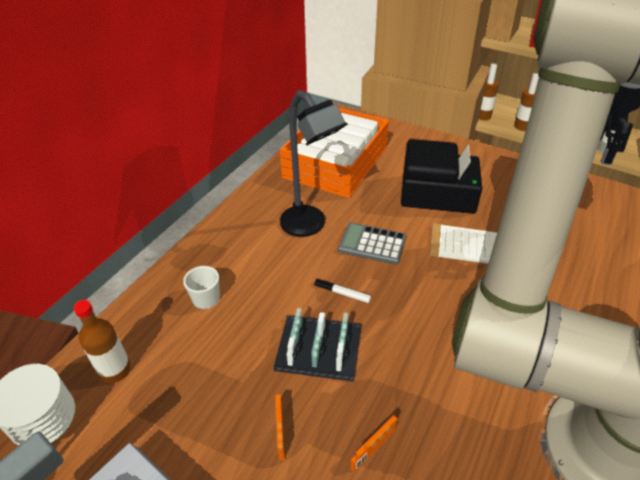

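The scene view shows the rack at about (377,325), the scanner foot at (200,330), the cup at (296,400), the marker at (313,310) and the calculator at (257,286). The side view shows the rack at (318,347), the foot at (302,221) and the head at (321,120). I'll enlarge the rack and head.

```bash
cat > h.py <<'E'
import numpy as np, cv2
from rig import *
C={n:get_calibration(n) for n in ("scene","side","wrist")}
def cam(n,T=None):
    c=C[n]
    if n=="wrist":
        M=T@c["T_tool_cam"]; R=M[:3,:3].T; return R,-R@M[:3,3]
    R=cv2.Rodrigues(c["rvec"])[0]; return R,c["tvec"]
def ray(n,p,T=None):
    R,t=cam(n,T); u=cv2.undistortPoints(np.array([[p]],float),C[n]["intrinsics"],C[n]["D"])[0,0]
    d=R.T@np.r_[u,1]; return -R.T@t, d/np.linalg.norm(d)
def onz(n,p,z,T=None):
    o,d=ray(n,p,T); return o+d*(z-o[2])/d[2]
def proj(n,P,T=None):
    R,t=cam(n,T); return cv2.projectPoints(np.atleast_2d(np.asarray(P,float)),cv2.Rodrigues(R)[0],t,C[n]["intrinsics"],C[n]["D"])[0][:,0]
def tri(*obs):
    A=np.zeros((3,3));b=np.zeros(3)
    for o,d in obs:
        Q=np.eye(3)-np.outer(d,d);A+=Q;b+=Q@o
    return np.linalg.solve(A,b)
E
python3 - <<'E'
from h import *
a=cv2.imread("pics/scene0.png")[280:370,325:425]; b=cv2.imread("pics/side0.png")[295:385,265:365]
cv2.imwrite("pics/z1.png",np.vstack([cv2.resize(x,(660,594),interpolation=cv2.INTER_CUBIC)[:, :] for x in (a,b)])[:594])
o=np.hstack([cv2.resize(x,(400,360),interpolation=cv2.INTER_CUBIC) for x in (a,b)])
cv2.imwrite("pics/z2.png",o)
for p in [(285,318),(361,322),(355,378),(275,370)]: print(onz("side",p,10).round())
for p in [(302,221)]: print("foot",onz("side",p,5).round(), onz("scene",(200,329),5).round())
E
```

```text
[623.  38.  10.]
[486. -27.  10.]
[439.  92.  10.]
[575. 148.  10.]
foot [ 748. -234.    5.] [ 752. -238.    5.]
```

View pics/z2.png

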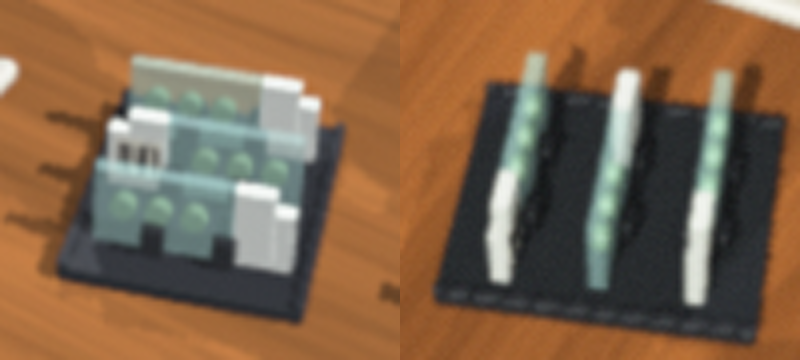

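The middle slide is the turned one. In the scene view its frosted, notched end is on the left with the label marks facing that camera, and in the side view the frosted end is at the far end. Next I'll enlarge the scanner head and plan a hover over the rack for a wrist view.

```bash
cat >> h.py <<'E'
from scipy.spatial.transform import Rotation as Ro
def pose():
    s=sense(); q=s["ee_rot"]; T=np.eye(4); T[:3,:3]=Ro.from_quat(np.r_[q[1:],q[0]]).as_matrix(); T[:3,3]=s["eef_pos"]; return T
def down(yaw):  # tool z down, tool y at yaw
    y=np.array([np.cos(yaw),np.sin(yaw),0]);z=np.array([0,0,-1.]); return np.c_[np.cross(y,z),y,z]
def plan(T,p,R,n,w,dec=2):
    """n even rows from T to (p,R), rounded; prints them"""
    p0,R0=T[:3,3].copy(),Ro.from_matrix(T[:3,:3]); Rg=Ro.from_matrix(R); out=[]
    for k in range(n):
        dp=R0.inv().apply((p-p0)/(n-k)); dr=(R0.inv()*Rg).as_rotvec()/(n-k)
        r=np.round(np.r_[dp/50,dr/.15],dec); out.append([w]+[float(v)+0. for v in r])
        p0=p0+R0.apply(r[:3]*50); R0=R0*Ro.from_rotvec(r[3:]*.15)
    for i in range(0,n,8): print(out[i:i+8])
    print("max",np.abs(np.array(out)[:,1:]).max(),"end",p0.round(1))
E
python3 - <<'E'
from h import *
a=cv2.imread("pics/scene0.png")[155:225,165:255]; b=cv2.imread("pics/side0.png")[85:155,285:375]
cv2.imwrite("pics/z3.png",np.hstack([cv2.resize(x,(400,311),interpolation=cv2.INTER_CUBIC) for x in (a,b)]))
plan(pose(),np.array([531,63,210]),down(0.42),16,0.35)
E
```

```text
[[0.35, 0.65, -0.51, 0.05, 0.0, 0.0, -0.69], [0.35, 0.7, -0.44, 0.05, 0.0, 0.0, -0.69], [0.35, 0.74, -0.37, 0.05, 0.0, 0.0, -0.69], [0.35, 0.78, -0.29, 0.05, 0.0, 0.0, -0.69], [0.35, 0.8, -0.21, 0.05, 0.0, 0.0, -0.69], [0.35, 0.82, -0.12, 0.05, 0.0, 0.0, -0.69], [0.35, 0.83, -0.04, 0.05, 0.0, 0.0, -0.69], [0.35, 0.83, 0.05, 0.05, 0.0, 0.0, -0.69]]
[[0.35, 0.82, 0.14, 0.05, 0.0, 0.0, -0.69], [0.35, 0.8, 0.22, 0.05, 0.0, 0.0, -0.69], [0.35, 0.77, 0.3, 0.05, 0.0, 0.0, -0.69], [0.35, 0.74, 0.38, 0.05, 0.0, 0.0, -0.69], [0.35, 0.69, 0.45, 0.05, 0.0, 0.0, -0.69], [0.35, 0.65, 0.52, 0.05, 0.0, 0.0, -0.69], [0.35, 0.59, 0.59, 0.05, 0.0, 0.0, -0.69], [0.35, 0.52, 0.65, 0.05, 0.0, -0.01, -0.68]]
max 0.83 end [531.2  63.2 210.1]
```

View pics/z3.png

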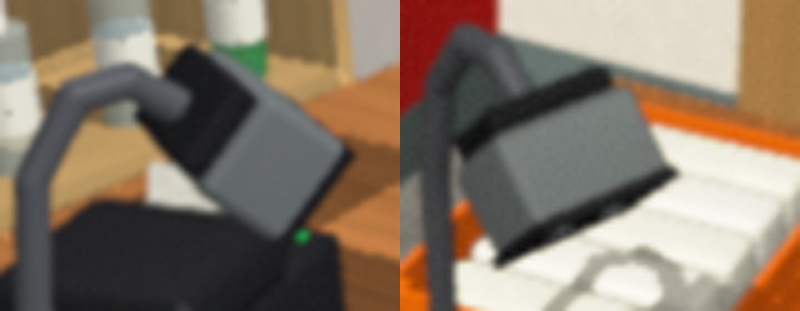

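The head's dark front edge runs from (307,145) to (347,124) in the side view, and from (244,189) to about (228,209) in the scene view. I'll move over the rack and fit the head yaw from those points.

arm_command --steps '[[[0.35,0.65,-0.51,0.05,0.0,0.0,-0.69],[0.35,0.7,-0.44,0.05,0.0,0.0,-0.69],[0.35,0.74,-0.37,0.05,0.0,0.0,-0.69],[0.35,0.78,-0.29,0.05,0.0,0.0,-0.69],[0.35,0.8,-0.21,0.05,0.0,0.0,-0.69],[0.35,0.82,-0.12,0.05,0.0,0.0,-0.69],[0.35,0.83,-0.04,0.05,0.0,0.0,-0.69],[0.35,0.83,0.05,0.05,0.0,0.0,-0.69]]]'

```text
time_s: 1.15
eef_pos: [351.9, -215.0, 229.9]
ee_rot: [-0.0, 0.835, 0.551, 0.0]
force: [0.5, 0.6, -0.3]
grip_width: 0.352
grip_force: 0.0
```

arm_command --steps '[[[0.35,0.82,0.14,0.05,0.0,0.0,-0.69],[0.35,0.8,0.22,0.05,0.0,0.0,-0.69],[0.35,0.77,0.3,0.05,0.0,0.0,-0.69],[0.35,0.74,0.38,0.05,0.0,0.0,-0.69],[0.35,0.69,0.45,0.05,0.0,0.0,-0.69],[0.35,0.65,0.52,0.05,0.0,0.0,-0.69],[0.35,0.59,0.59,0.05,0.0,0.0,-0.69],[0.35,0.52,0.65,0.05,0.0,-0.01,-0.68]]]'

```text
time_s: 2.15
eef_pos: [531.7, 64.3, 209.7]
ee_rot: [0.0, 0.543, 0.84, -0.001]
force: [-0.0, -0.7, 0.3]
grip_width: 0.35
grip_force: 0.0
```

arm_command --steps '[[[0.35,0,0,0,0,0,0],[0.35,0,0,0,0,0,0],[0.35,0,0,0,0,0,0]]]'

```text
time_s: 2.52
eef_pos: [530.9, 62.2, 210.1]
ee_rot: [0.001, 0.545, 0.838, -0.0]
force: [0.4, 0.3, 0.4]
grip_width: 0.354
grip_force: 0.0
```

```bash
python3 - <<'E'
from h import *
T=pose(); np.save("T1.npy",T); im=capture("wrist"); print(T.round(2)); s=sense(); print(s["time_s"],s["joints"],s["grip_width"])
cv2.imwrite("pics/w1.png",im[:,:,::-1])
f=np.array([750,-236,0.])
for n in ("scene","side"):
    R,t=cam(n); print(n,"cam at",(-R.T@t).round())
for th in np.arange(-0.9,0.91,0.15):
    fr=np.array([np.cos(th),np.sin(th),0]); y=np.array([-np.sin(th),np.cos(th),0]); u=np.array([0,0,1.])
    w=f-98*fr+292*u; z=(-fr-u)/2**.5; x=np.cross(y,z)
    P=[w+a*x+b*y for a in (-30,30) for b in (-38,38)]+[w]
    print(round(th,2),"side",proj("side",P).round().astype(int).tolist(),"scene",proj("scene",P).round().astype(int).tolist())
E
```

```text
[[-4.1000e-01  9.1000e-01  0.0000e+00  5.3091e+02]
 [ 9.1000e-01  4.1000e-01 -0.0000e+00  6.2240e+01]
 [-0.0000e+00 -0.0000e+00 -1.0000e+00  2.1013e+02]
 [ 0.0000e+00  0.0000e+00  0.0000e+00  1.0000e+00]]
2.575 [-1.01865669e-01  3.67194522e-01  1.52937720e+00 -1.46167003e-03
  1.24421589e+00 -5.19406719e-01] 0.3512754998645943
scene cam at [1229.  448.  668.]
side cam at [236. 555. 832.]
-0.9 side [[320, 143], [282, 146], [324, 136], [283, 139], [302, 141]] scene [[226, 206], [220, 225], [247, 185], [242, 203], [234, 205]]
-0.75 side [[325, 140], [289, 147], [332, 133], [293, 140], [310, 140]] scene [[224, 204], [224, 222], [244, 182], [246, 198], [234, 201]]
-0.6 side [[330, 138], [295, 147], [340, 129], [303, 139], [317, 138]] scene [[221, 202], [227, 219], [240, 178], [248, 194], [234, 198]]
-0.45 side [[333, 135], [302, 147], [346, 125], [313, 138], [324, 136]] scene [[216, 200], [228, 215], [235, 176], [248, 190], [232, 195]]
-0.3 side [[336, 132], [308, 146], [351, 121], [323, 136], [329, 134]] scene [[212, 199], [229, 212], [229, 174], [247, 186], [229, 192]]
-0.15 side [[337,
[... 379 characters left out ...]
176], [215, 187]]
0.3 side [[336, 119], [329, 138], [357, 103], [351, 122], [343, 120]] scene [[188, 197], [221, 202], [197, 170], [230, 174], [209, 185]]
0.45 side [[334, 116], [333, 135], [355, 99], [354, 117], [344, 117]] scene [[181, 198], [217, 200], [188, 170], [223, 172], [202, 185]]
0.6 side [[332, 113], [335, 132], [352, 95], [357, 113], [344, 113]] scene [[175, 199], [212, 199], [178, 171], [215, 171], [195, 185]]
0.75 side [[328, 111], [337, 129], [347, 91], [358, 108], [342, 110]] scene [[168, 200], [207, 198], [169, 172], [207, 170], [188, 185]]
0.9 side [[324, 109], [338, 126], [342, 88], [357, 104], [340, 106]] scene [[162, 202], [201, 197], [160, 174], [198, 170], [180, 185]]
```

View pics/w1.png

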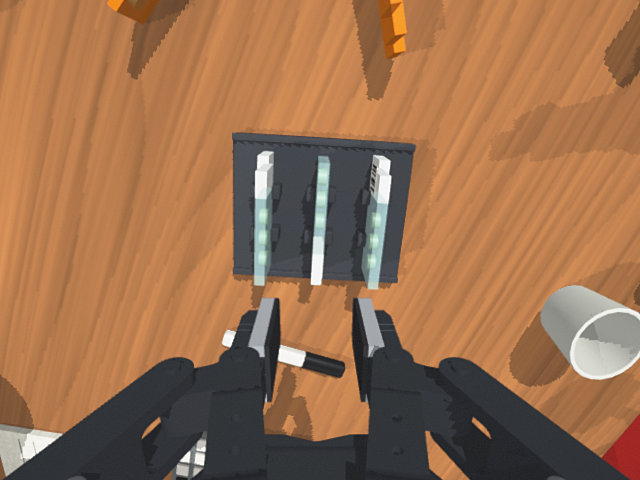

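The wrist view shows the middle slide running from its clear end at about (322,157) to its frosted end at (316,284). The frosted boundary is at about (318,237), and the board corners are near (235,140), (413,150), (397,281) and (234,277). Now I'll compute the grasp pose.

```bash
python3 - <<'E'
from h import *
T=np.load("T1.npy")
for p in [(235,140),(413,150),(397,281),(234,277)]: print("board",onz("wrist",p,10,T).round(1))
a,m,b=[onz("wrist",p,z,T) for p,z in (((322.5,157),55),((318,237),55),((316.5,284),45))]
print(a.round(1),m.round(1),b.round(1),"len",np.linalg.norm((b-a)[:2]))
x=(b-a)[:2]/np.linalg.norm((b-a)[:2]); yaw=np.arctan2(x[0],-x[1]); print("yaw of slide y",yaw)
c=(a+b)[:2]/2; print("centre",c)
im=cv2.imread("pics/w1.png")[120:300,220:420]; cv2.imwrite("pics/z4.png",cv2.resize(im,(660,594),interpolation=cv2.INTER_CUBIC))
E
```

```text
board [445.8  88.7  10. ]
board [582.6 141.   10. ]
board [625.4  31.   10. ]
board [487.4 -26.1  10. ]
[514.1 109.3  55. ] [535.7  53.5  55. ] [552.4  13.1  45. ] len 103.54662374509087
yaw of slide y 0.3787126524806115
centre [533.29163769  61.21877926]
```

View pics/z4.png

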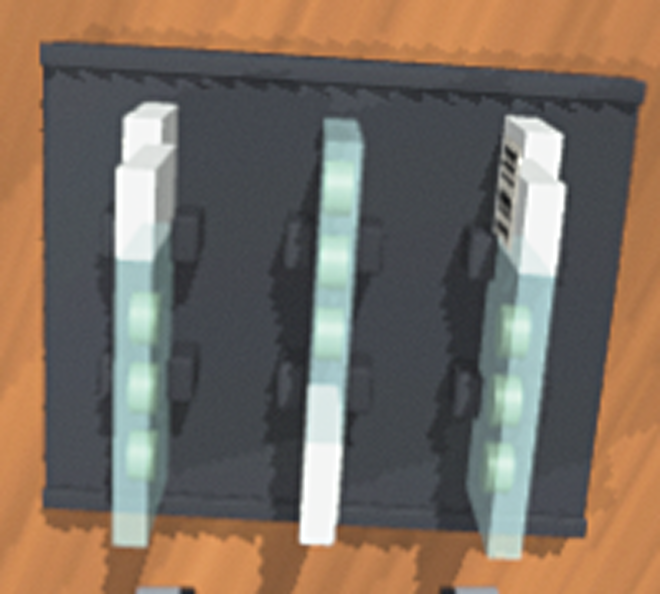

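```bash
python3 - <<'E'
from h import *
T=pose(); print(T[:3,3],np.arctan2(T[1,1],T[0,1]))
plan(T,np.array([533.2,62.5,52]),down(0.375),6,0.35)
E
```

```text
[530.95380796  62.30294012 210.17642914] 0.4180094149218041
[[0.35, 0.0, 0.01, 0.53, 0.0, 0.0, 0.05], [0.35, 0.0, 0.01, 0.53, 0.0, 0.0, 0.05], [0.35, 0.0, 0.01, 0.53, 0.0, 0.0, 0.05], [0.35, 0.0, 0.0, 0.52, 0.0, 0.0, 0.05], [0.35, 0.0, 0.01, 0.53, 0.0, 0.01, 0.04], [0.35, -0.01, 0.0, 0.52, 0.0, 0.0, 0.05]]
max 0.53 end [533.1  62.4  52.2]
```

arm_command --steps '[[[0.35,0,0.01,0.53,0,0,0.05],[0.35,0,0.01,0.53,0,0,0.05],[0.35,0,0.01,0.53,0,0,0.05],[0.35,0,0.0,0.52,0,0,0.05],[0.35,0,0.01,0.53,0,0,0.05],[0.35,0,0.0,0.5,0,0,0.05],[0.35,0,0,0,0,0,0],[0.35,0,0,0,0,0,0]]]'

```text
time_s: 3.58
eef_pos: [533.6, 63.3, 54.1]
ee_rot: [0.001, 0.563, 0.826, -0.0]
force: [0.4, 0.5, 0.4]
grip_width: 0.351
grip_force: 0.0
```

```bash
python3 - <<'E'
from h import *
T=pose(); print(T[:3,3],np.arctan2(T[1,1],T[0,1]))
a=capture("wrist")[80:480,100:540,::-1]; b=capture("side")[280:400,250:390,::-1]
cv2.imwrite("pics/g1.png",np.hstack([cv2.resize(a,(396,360)),cv2.resize(b,(400,360),interpolation=cv2.INTER_CUBIC)]))
E
```

```text
[533.63060789  63.25954751  54.09595404] 0.37404412776077944
```

View pics/g1.png

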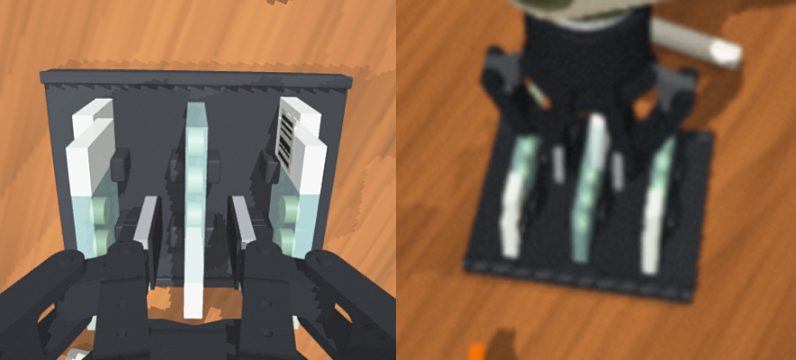

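The slide sits midway between the open pads, and the neighbouring slides are clear. I'll close on it.

arm_command --steps '[[[0.35,0,0,0.05,0,0,0],[0.0,0,0,0,0,0,0],[0.0,0,0,0,0,0,0],[0.0,0,0,0,0,0,0],[0.0,0,0,0,0,0,0],[0.0,0,0,0,0,0,0]]]' --squeeze 50

```text
time_s: 4.42
eef_pos: [533.2, 63.6, 50.7]
ee_rot: [0.001, 0.563, 0.826, -0.0]
force: [-0.9, -0.8, 4.6]
grip_width: 0.083
grip_force: 49.5
```

arm_command --steps '[[[0.0,0,0,-0.1,0,0,0],[0.0,0,0,-0.3,0,0,0],[0.0,0,0,-0.6,0,0,0],[0.0,0,0,-0.8,0,0,0],[0.0,0,0,-0.8,0,0,0],[0.0,0,0,-0.4,0,0,0],[0.0,0,0,0,0,0,0],[0.0,0,0,0,0,0,0]]]'

```text
time_s: 5.42
eef_pos: [532.5, 63.8, 199.7]
ee_rot: [-0.0, 0.563, 0.826, -0.001]
force: [0.3, -0.3, -0.7]
grip_width: 0.081
grip_force: 49.2
```

```bash
python3 - <<'E'
from h import *
T=pose(); np.save("T2.npy",T); print(T.round(3)); s=sense(); print(s["time_s"],s["grip_width"],s["grip_force"])
a=capture("wrist")[80:480,100:540,::-1]; b=capture("side")[200:400,220:440,::-1]
cv2.imwrite("pics/l1.png",np.hstack([cv2.resize(a,(396,360)),cv2.resize(b,(396,360),interpolation=cv2.INTER_CUBIC)]))
E
```

```text
[[-3.66000e-01  9.31000e-01 -1.00000e-03  5.32479e+02]
 [ 9.31000e-01  3.66000e-01 -1.00000e-03  6.38090e+01]
 [-1.00000e-03 -2.00000e-03 -1.00000e+00  1.99677e+02]
 [ 0.00000e+00  0.00000e+00  0.00000e+00  1.00000e+00]]
5.425 0.08064277225449583 49.231191873550415
```

View pics/l1.png

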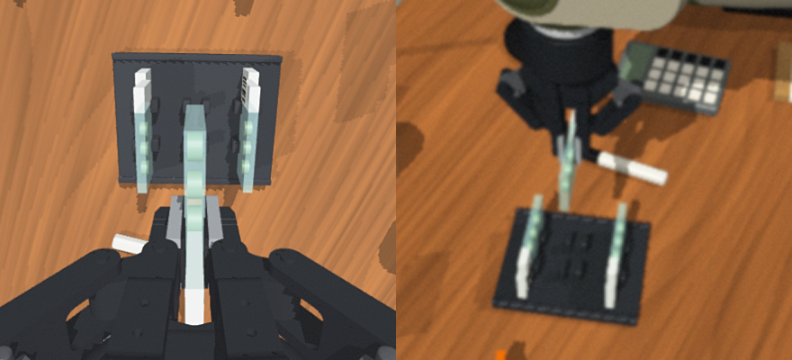

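The slide is lifted cleanly by its clear part and the other two are still in place. I'll check the grip offset and plan the move to the reading point.

```bash
cat > goal.py <<'E'
from h import *
def goal(th=-0.38,foot=(750,-236),off=(-39,4,22)):
    f=np.array([np.cos(th),np.sin(th),0]);u=np.array([0,0,1.])
    spot=np.r_[foot,0]-190*f+200*u; y=(f+u)/2**.5; z=(f-u)/2**.5
    R=np.c_[np.cross(y,z),y,z]; return spot-R@np.array(off,float),R,spot
E
python3 - <<'E'
from goal import *
T=np.load("T2.npy"); e=onz("wrist",(316.7,225.6),203.7,T); print("clear end in tool",(T[:3,:3].T@(e-T[:3,3])).round(1))
p,R,s=goal(); print(p,s); plan(pose(),p,R,12,0.0)
E
```

```text
clear end in tool [45.5 -0.7 -4.1]
[ 570.94632595 -122.48790016  212.72792206] [ 573.55371924 -165.52511081  200.        ]
[[0.0, -0.31, -0.05, -0.02, -0.42, -0.16, 0.4], [0.0, -0.32, -0.03, -0.02, -0.42, -0.16, 0.4], [0.0, -0.32, -0.01, -0.01, -0.42, -0.16, 0.4], [0.0, -0.32, 0.0, 0.0, -0.42, -0.17, 0.4], [0.0, -0.32, 0.02, 0.0, -0.41, -0.16, 0.4], [0.0, -0.31, 0.04, 0.01, -0.42, -0.16, 0.39], [0.0, -0.31, 0.06, 0.03, -0.41, -0.17, 0.4], [0.0, -0.31, 0.08, 0.04, -0.42, -0.16, 0.39]]
[[0.0, -0.3, 0.09, 0.05, -0.41, -0.17, 0.4], [0.0, -0.29, 0.1, 0.06, -0.42, -0.16, 0.39], [0.0, -0.28, 0.12, 0.08, -0.41, -0.17, 0.4], [0.0, -0.28, 0.13, 0.09, -0.42, -0.16, 0.39]]
max 0.42 end [ 570.8 -122.6  212.8]
```

arm_command --steps '[[[0.0,-0.31,-0.05,-0.02,-0.42,-0.16,0.4],[0.0,-0.32,-0.03,-0.02,-0.42,-0.16,0.4],[0.0,-0.32,-0.01,-0.01,-0.42,-0.16,0.4],[0.0,-0.32,0.0,0.0,-0.42,-0.17,0.4],[0.0,-0.32,0.02,0.0,-0.41,-0.16,0.4],[0.0,-0.31,0.04,0.01,-0.42,-0.16,0.39],[0.0,-0.31,0.06,0.03,-0.41,-0.17,0.4],[0.0,-0.31,0.08,0.04,-0.42,-0.16,0.39]]]'

```text
time_s: 6.52
eef_pos: [558.5, -61.2, 208.6]
ee_rot: [0.218, 0.721, 0.641, 0.149]
force: [-0.8, 0.6, -0.9]
grip_width: 0.085
grip_force: 49.2
```

arm_command --steps '[[[0.0,-0.3,0.09,0.05,-0.41,-0.17,0.4],[0.0,-0.29,0.1,0.06,-0.42,-0.16,0.39],[0.0,-0.28,0.12,0.08,-0.41,-0.17,0.4],[0.0,-0.28,0.13,0.09,-0.42,-0.16,0.39],[0,0,0,0,0,0,0],[0,0,0,0,0,0,0],[0,0,0,0,0,0,0],[0,0,0,0,0,0,0]]]'

```text
time_s: 7.52
eef_pos: [571.4, -122.4, 214.1]
ee_rot: [0.317, 0.764, 0.518, 0.216]
force: [0.3, 0.6, -1.3]
grip_width: 0.086
grip_force: 49.3
```

```bash
python3 - <<'E'
from goal import *
T=pose(); p,R,s=goal(); print(T[:3,3],p,Ro.from_matrix(T[:3,:3].T@R).as_rotvec())
a=capture("scene")[130:370,140:400,::-1].copy(); b=capture("side")[70:310,240:500,::-1].copy()
cv2.imwrite("pics/f1.png",np.hstack([cv2.resize(x,(400,369),interpolation=cv2.INTER_CUBIC) for x in (a,b)]))
L=T[:3,3]+T[:3,:3]@np.array([-39,4,22.]); print("label",L,"spot",s)
for n,o in (("scene",(140,130)),("side",(240,70))):
    print(n,((proj(n,[L,s])-o)*400/260).round())
E
```

```text
[ 571.36214457 -122.38065433  214.09595221] [ 570.94632595 -122.48790016  212.72792206] [ 0.00221137 -0.0013624   0.00025341]
label [ 574.04853765 -165.41601139  201.37819554] spot [ 573.55371924 -165.52511081  200.        ]
scene [[210. 145.]
 [210. 146.]]
side [[179. 191.]
 [179. 192.]]
```

View pics/f1.png

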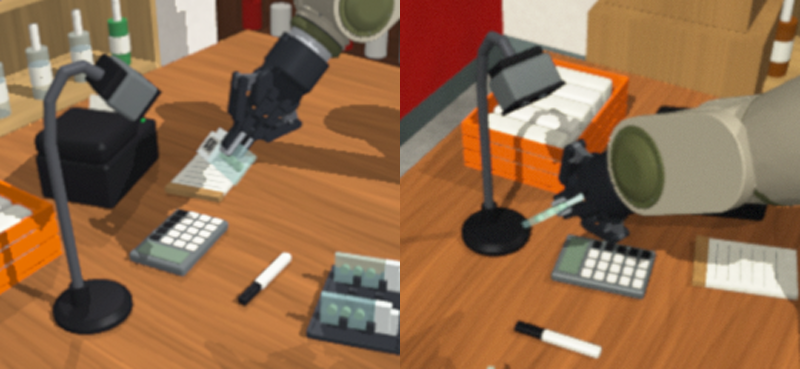

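The label, with its marks, shows at (210,145) in the scene crop, right where predicted, and it faces the head. Before handing in I'll cross-check the head by triangulating its two lower bezel corners.

```bash
python3 - <<'E'
from goal import *
from scipy.optimize import least_squares
A=tri(ray("side",(316.5,135)),ray("scene",(243.8,189.2))); B=tri(ray("side",(307.1,144.6)),ray("scene",(228.5,209.5)))
print(A.round(),B.round())
obs=[("side",1,(307.1,144.6)),("side",2,(346.9,123.7)),("scene",1,(228.5,209.5)),("scene",3,(243.8,189.2))]
def r(v,h=30):
    th=v[0];fr=np.array([np.cos(th),np.sin(th),0]);y=np.array([-np.sin(th),np.cos(th),0]);u=np.array([0,0,1.])
    w=np.array([v[1],v[2],292]);z=(-fr-u)/2**.5;x=np.cross(y,z)
    P=[w+a*x+b*y for a in (-h,h) for b in (-38,38)]
    return np.concatenate([proj(n,[P[i]])[0]-o for n,i,o in obs])
for h in (25,30):
    s=least_squares(r,[-.4,660,-200],args=(h,)); th,X,Y=s.x
    print(h,s.x,"cost",s.cost,"spot",X-92*np.cos(th),Y-92*np.sin(th),"foot",X+98*np.cos(th),Y+98*np.sin(th))
E
```

```text
[ 659. -162.  312.] [ 689. -175.  276.]
25 [-3.62117035e-01  6.59944613e+02 -2.04853852e+02] cost 2.598959727862822 spot 573.9109096871821 -172.26241340361054 foot 751.5892102365633 -239.57081937109533
30 [-3.94401542e-01  6.59451551e+02 -2.04191341e+02] cost 19.132034223163814 spot 574.514695493094 -168.83981267878264 foot 749.9277666890225 -241.84840432121945
```

The independent fit puts the spot within 7 mm and the yaw within 0.02 rad of my target, so it's well inside tolerance.

```bash
python3 - <<'E'
from rig import *
s=sense(); print(s["time_s"],s["grip_force"],s["dq"].round(4)); print(finish_job())
E
```

```text
7.625 49.26434576511383 [-0.0031 -0.0015  0.0022  0.0029 -0.0015  0.0009]
the job is handed in; nothing more can be done
None
```

I handed the job in at 7.6 s, with no verdict returned. The turned (middle) slide was held still by its clear part, label up and square to the scanner window, within about 7 mm of the reading point by my measurements. The other two slides stayed in the rack, and I saw no contact with the cup, calculator or marker.

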